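# Flip-top soap box: ease the sprung lid up and lay the soap out for the bath

### The arm

A 7-joint arm with a two-finger parallel gripper is mounted at the origin on the work surface. World frame = base frame: x ahead of the robot, y to its left, z up, the work surface at z = 0. Lengths are in mm, angles in rad, forces in N, time in s.
With the tool pointing down it reaches from about 400 to 875 mm from the base axis. Payload 4.4 kg.
Tool frame: the origin (TCP) lies midway between the tips of the shut fingers; the grasp point (between the pads) lies 19 mm behind it; z points along the fingers, y is the line along which they close (so a half turn about z gives the same grasp; the last joint's range is limited). The gripper opens to 85 mm and grips with 20 to 120 N. Pads are 22 mm wide; open, the fingers measure 114 mm over their backs; the gripper's body (76 mm by 85 mm) begins 54 mm behind the grasp point. The pads swing forward as they close: fully open they stand 13 mm farther back than shut.
Start: joints at [1.235, 0.628, 0.038, 1.517, -0.027, 0.996, -0.02], TCP at [173.278, -626.492, 231.313] pointing down, gripper open.
Joint ranges: [-3.06, 3.06], [-0.37, 2.12], [-1.25, 1.32], [0.18, 2.47], [-1.1, 4.24], [0.23, 1.98], [-2.94, 2.94]. Speed limits (rad/s): [2.57, 2.57, 3.14, 3.14, 3.14, 3.14, 3.14].

### API

Orientations are given as [roll, pitch, yaw] about the fixed x, y, z axes, in that order (R = Rz(yaw) Ry(pitch) Rx(roll)).
In Python, from cell import read_state, get_image, finish_job gives the robot as it stands.
- The arm moves only by the tool send_rows, never from a script. Its argument "series" is a list of rows, each an object of numbers: "ax", "ay", "az": the turn, a rotation vector about the tool's x, y, z in rad; "dx", "dy", "dz": the shift along the tool's x, y, z in cm; "hand": the closure, from 0 (fully open) to 1 (shut). In form: [{"ax": .., "ay": .., "az": .., "dx": .., "dy": .., "dz": .., "hand": ..}, ...]. A call has 1 to 10 rows; each row is the pose to reach, as a shift and turn from the pose commanded when the call began, along the tool's axes at that moment; what a row does not reach only later rows make up. A row lasts 1/10 s, in which the tool goes at most 50 mm and 8.59 degrees, less where a joint would pass 70% of its speed; a pose out of reach is approached as far as the arm can. A call with a gripper value outside its range is refused whole. The fingers move at their own pace and stop on an object; the grip force is fixed at half the most. Time passes only in rows, so rows that repeat a pose let the fingers close. It gives the time, the measured TCP pose, the force, the opening and the grip force at its end, in the units of the state.
- read_state(): the state, without advancing time (a new reading comes with each control period).
- get_image(name): name is "scene" or "top"; returns a dict with "pixels" (400x640x3 uint8, red, green, blue), "mtx" (3x3 intrinsics, pixels), "k1" (the pictures are not rectified: a ray, as slopes to the right and down, at radius r is drawn at 1 + k1 r^2 times it, then the intrinsics apply), "R" (3x3) and "t" (3): a world point X has camera coordinates R X + t. Camera axes: x right, y down, z forward; pixel columns grow to the right and rows downward; lengths in mm; the calibration is good to about 2 mm. A picture is of the moment at which its call begins. There is no depth.
- finish_job(): hands the job in; it is judged then, once.
The state is a dict: "clock": time; "qpos": joint angles; "qd": joint speeds; "tau": joint torques, N m; "eef_pos": TCP position; "tool_rot": TCP orientation; "force": force on the tool from outside, world axes, zero at the start; "torque": the same for the moment, N m; "width": finger opening in mm; "gripper_force": force on a finger pad.
Only numpy, scipy, OpenCV 4.12 (cv2) and the standard library are available. Lean on these libraries where they do the work, as an engineer would, in place of code of your own. Each camera call takes 0.05 s, during which the arm holds its last target. There are 200 camera calls.

### The job

Lay the soap out for a bath. Press the button catch of the flip-top soap box and steady the sprung lid as it comes up, so that it never flies open; let it rise until it stands fully open by itself. Then lift the bar of soap out and lay it gently, flat and lengthwise, on the middle of the bamboo soap rest, leaving the box open to dry and the other things on the deck where they are.

Things in the scene. Friction and masses are not known exactly. Their poses are not given: they have to be found in the camera images.
- soapbox: Flip-top soap box, plain white plastic, fixed to the deck by suction. 120 mm (x) by 124 mm (y), walls 3 mm thick and 34 mm high, flat lid on top, 46 mm high in all. Origin: centre of its underside; x points from the button (front) to the hinge (back), y along the hinge. A boss with the button, 44 mm wide and high, stands out 32 mm from the front. Inner floor 3 mm, soap ribs 10 mm above the deck.
- button_top (a point): Centre of the top of the white catch button, at (-78, 0, 53.5) mm in the box's frame. Button 20 mm (x) by 34 mm (y), its rear edge 8 mm in front of the lid. It goes straight down 6 mm against a spring (1.5 N at first, 5 N fully down), springs back when let go, and frees the lid after about 4 mm. Up, it is 7.5 mm higher than the closed lid's top; fully down, still 1.5 mm higher.
- button (a joint): Travel of the button in m: 0 up, 0.006 fully down.
- lid (a joint): Angle of the sprung lid, rad: 0 closed and caught, 1.70 fully open against its stop, just past upright. Once freed, its spring drives it open: it pushes up with about 0.5 N at the front edge and, unhindered, flies up at over 7 rad/s. Let go near upright (1.4 rad or more) it finishes opening softly by itself, and the spring keeps it open. Lid 90 g.
- lid_hinge (a point): Middle of the lid's hinge axis, at (60, 0, 34) mm in the box's frame; fixed to the box. The hinge runs along the box's y. The closed lid reaches 120 mm from it towards the button and 12 mm above it; open, the lid stands up here, about 120 mm tall.
- lid_edge (a point): Middle of the upper front edge of the lid (moves with it): closed, at (-60, 0, 46) mm in the box's frame, 18 mm behind the middle of the button.
- soap: Bar of ivory soap, 78 mm (x) by 50 mm (y) by 28 mm, rounded edges, 80 to 150 g. Origin: centre of its underside; x along its length, z up. It lies flat near the middle of the box, length roughly along the box's x, with about 30 mm free at each long side; its top is 38 mm above the deck, 4 mm above the box's walls. Hidden until the lid is open.
- rest: Bamboo soap rest: seven slats on two runners, 120 mm (x) by 86 mm (y), flat top 22 mm above the deck, loose, 200 g. Origin: centre of its underside; x along its length, z up.
- claw: Tortoiseshell hair claw, 85 by 50 by 50 mm high, lying teeth down on the deck between box and rest. Origin: middle of its underside. Leave it alone.
- nailbrush: Bamboo nail brush, 90 by 40 by 43 mm high, on the deck to one side. Origin: centre of its underside. Leave it alone.
- ringdish: White ceramic ring dish, round, 84 mm across and 22 mm high, on the deck between box and rest, farther from the robot than the claw. Origin: centre of its underside. Leave it alone.
- compact: Brass mirror compact standing open on the round steel tray at the back, 80 mm across and about 90 mm high. Origin: centre of its base's underside. Leave it alone.
- flask: Glass perfume flask with a stopper, 60 by 32 by 100 mm high, on the tray. Origin: centre of its underside. Leave it alone.
There are look-alikes about, which are no part of the job. Leave any blue, green or purple look-alike of the soapbox alone.

How it is judged (in metres and radians):
On the way, in this order (a step that is already met when the one before it is completed fails the run):
1. the lid stands fully open and at rest, with the soap still in the box (value of joint lid above 1.6 rad and velocity of joint lid below 0.2 rad/s and horizontal distance between soap and soapbox below 0.03 m), for 0.2 s.
2. the soap is lifted clear of the box (z of soap in the frame of soapbox above 0.045 m), for 0.1 s.
At the end, for the whole second after the job is handed in: The soap lies flat and at rest on the top of the bamboo rest, its middle within 20 mm (along) and 18 mm (across) of the rest's middle, its length within 0.3 rad of the rest's length; the lid of the box stands open (over 1.55 rad) (z of soap in the frame of rest between 0.019 and 0.026 m and x of soap in the frame of rest between -0.02 and 0.02 m and y of soap in the frame of rest between -0.018 and 0.018 m and angle between the x axis of soap and the x axis of rest, either way round below 0.3 rad and angle between each of soap, rest's own z axis and vertical below 0.1 rad and linear speed of soap below 0.02 m/s and value of joint lid above 1.55 rad); the robot touches nothing.
It fails at once if the lid flies open (faster than 5 rad/s: caught later than some 12 mm after it is freed) (velocity of joint lid above 5 rad/s).
It fails at once if the soap is dropped or thrown (falling free at more than 0.6 m/s, about 18 mm of drop) (linear speed of soap above 0.6 m/s and contact force between soap and anything else below 0.05 N).
It fails at once if the rest is pushed more than 40 mm from its place (distance of rest from where it was at the start of the episode above 0.04 m).
It fails at once if the hair claw, nail brush, ring dish, compact or flask is moved more than 20 mm (distance of any of claw, nailbrush, ringdish, compact, flask from where it was at the start of the episode above 0.02 m).
It also fails if it takes over 54 s, if anything falls off the work surface, if the arm or the gripper's body presses on something with over 40 N, if the wrist force passes 120 N, or if a joint passes its speed limit or range.

## Working session

There is one attempt and no reset: what is moved stays moved. The work goes in short steps, Python scripts to look and compute and a tool call to move; the robot and the scene stay as the last step left them, time stands still between calls to the robot, and variables do not carry over. Pictures are saved under pics/ and viewed, at most 10 in all, crops included, and the job is handed in when it is done.

Besides the shell and the picture viewer there is one more tool, called after ">>>" as name(argument=value, ...), one argument or row to a line, values as JSON. send_rows: Moves the arm, as the interface text tells. Its arguments: {"type":"object","properties":{"series":{"type":"array","items":{"type":"object","properties":{"ax":{"type":"number"},"ay":{"type":"number"},"az":{"type":"number"},"dx":{"type":"number"},"dy":{"type":"number"},"dz":{"type":"number"},"hand":{"type":"number"}}}}},"required":["series"]}

```bash
mkdir -p pics; ls
cat > h.py <<'E'
import numpy as np, cv2
from cell import read_state, get_image, finish_job
def save(im,name,crop=None,s=1):
    p=im["pixels"]
    if crop: x0,y0,x1,y1=crop; p=p[y0:y1,x0:x1]
    cv2.imwrite("pics/"+name,cv2.resize(np.ascontiguousarray(p[:,:,::-1]),None,fx=s,fy=s,interpolation=cv2.INTER_CUBIC))
def dist(im): return np.array([im["k1"],0,0,0,0],float)
def px2w(im,uv,z):
    K=np.array(im["mtx"],float);R=np.array(im["R"]);t=np.array(im["t"])
    n=cv2.undistortPoints(np.array(uv,float).reshape(-1,1,2),K,dist(im)).reshape(-1,2)
    c=-R.T@t; d=np.c_[n,np.ones(len(n))]@R
    z=np.broadcast_to(z,len(n))
    return c+d*((z-c[2])/d[:,2])[:,None]
def w2px(im,P):
    r,_=cv2.Rodrigues(np.array(im["R"],float))
    return cv2.projectPoints(np.array(P,float).reshape(-1,1,3),r,np.array(im["t"],float),np.array(im["mtx"],float),dist(im))[0].reshape(-1,2)
E
python3 - <<'E'
from h import *
for n in("top","scene"):
    im=get_image(n); save(im,n+"0.png",s=1.25); R=np.array(im["R"]); print(n,-R.T@np.array(im["t"]),im["k1"],np.array(im["mtx"])[0,0])
s=read_state(); print(s)
E
```

```text
pics
top [ 263.52987472  -58.94518007 1415.0867409 ] -0.06158044032167323 452.2351209541013
scene [1207.94815324  114.14788638  942.33801774] -0.1076538557486284 413.57136172425174
{'clock': 0.1, 'qpos': array([ 1.23522774,  0.62924038,  0.03846295,  1.51830279, -0.02699869,
        0.99631944, -0.01998868]), 'qd': array([ 0.0002318 , -0.00244939,  0.00020101, -0.00248013, -0.00010312,
        0.00106246, -0.0008726 ]), 'tau': array([ 3.22872002e-03, -5.64534473e+01,  1.23053335e+00, -1.93974280e+01,
        1.12710972e-02,  5.41206129e-03,  1.26304445e-05]), 'eef_pos': array([ 173.09242889, -625.92244897,  230.47886158]), 'tool_rot': array([-3.13984143e+00,  2.97665717e-05,  2.69765140e-01]), 'force': array([-0.05815371,  0.3947935 , -0.38438165]), 'torque': array([-0.00531698,  0.03577683,  0.03358015]), 'gripper_force': 0.0, 'width': 85.48436072273796}
```

View pics/top0.png

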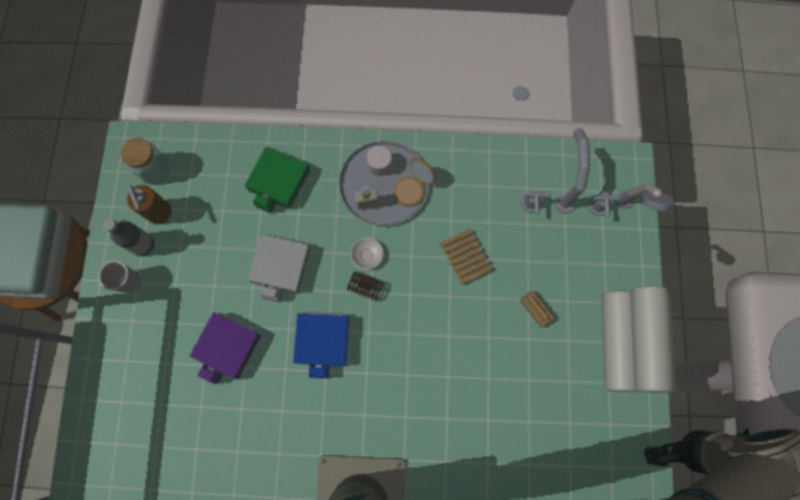

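View pics/scene0.png

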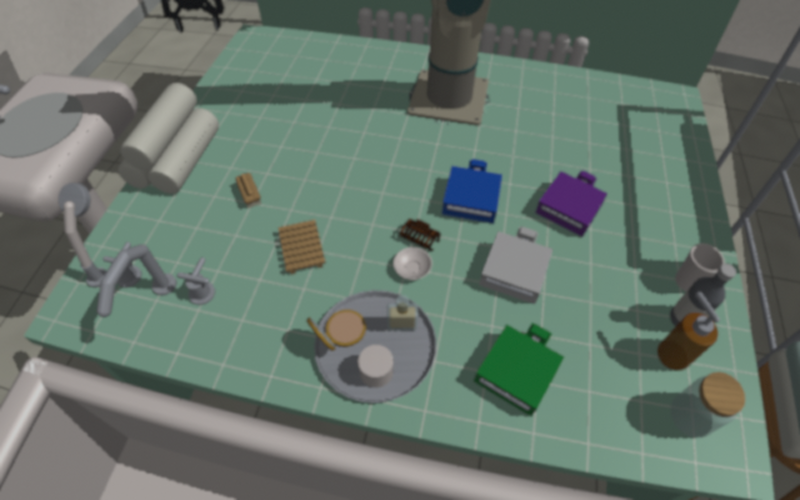

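Box candidates in the top picture (1.25x scale): white (279,264) with its button at (270,293), blue (321,341), green (277,178), purple (225,345). The plain white one matches the description. The rest is at (466,257), not the nail brush at (537,309). Next is a close crop of box and rest.

Run:
```python
from h import *
im=get_image("top"); p=im["pixels"]
a=p[180:250,190:265]; b=p[175:235,345:400]
A=cv2.resize(a[:,:,::-1],None,fx=5.5,fy=5.5,interpolation=cv2.INTER_CUBIC);B=cv2.resize(b[:,:,::-1],None,fx=6.4,fy=6.4,interpolation=cv2.INTER_CUBIC)
H=max(len(A),len(B)); pad=lambda x:np.pad(x,((0,H-len(x)),(0,0),(0,0)))
print(A.shape,B.shape)
cv2.imwrite("pics/crop1.png",np.hstack([pad(A),pad(B)]))
# coarse
for n,uv,z in(("lidc",(279/1.25,264/1.25),46),("btn",(270/1.25,292/1.25),53.5),("rest",(466/1.25,257/1.25),22),("claw",(366/1.25,286/1.25),25),("dish",(368/1.25,254/1.25),15)): print(n,px2w(im,[uv],z).round(0))
```

```text
(385, 412, 3) (384, 352, 3)
lidc [[555. 229.  46.]]
btn [[483. 243.  54.]]
rest [[ 599. -238.   22.]]
claw [[513.  11.  25.]]
dish [[598.  11.  15.]]
```

View pics/crop1.png

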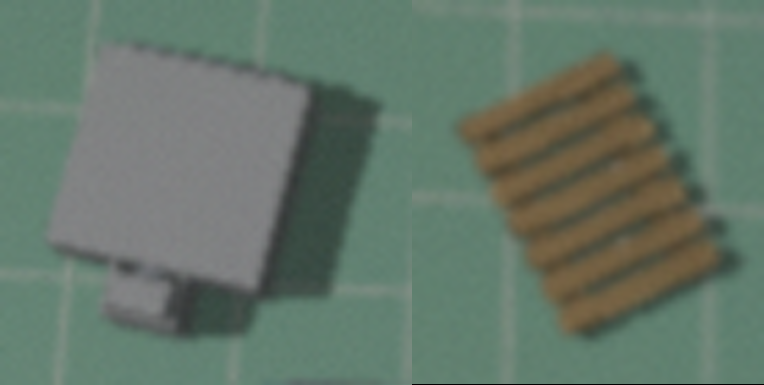

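The crop shows the white lid with corners (103,43), (311,88), (262,292), (48,240) and the button top around (142,292). In the right half the rest's corners are (457,128), (610,52), (722,262), (570,335), with the slats running across its length.

Run:
```python
from h import *
im=get_image("top")
f=lambda P,s,o:(np.array(P,float)+.5)/s-.5+np.array(o)
L=px2w(im,f([(103,43),(311,88),(262,292),(48,240)],5.5,(190,180)),46)  # BL BR FR FL
print("lid",L.round(1),L.mean(0).round(1)); 
print("sides",[np.linalg.norm(L[i]-L[i-1]).round(1) for i in range(4)])
e=(L[0]+L[1]-L[2]-L[3]);th=np.arctan2(e[1],e[0]);e2=L[0]+L[3]-L[1]-L[2];th2=np.arctan2(e2[1],e2[0])-np.pi/2;print("yaw",th,th2)
print("btn",px2w(im,f([(142,292)],5.5,(190,180)),53.5).round(1), "pred",(L.mean(0)+[-78*np.cos((th+th2)/2),-78*np.sin((th+th2)/2),7.5]).round(1))
Q=px2w(im,f([(45,128),(198,52),(310,262),(158,335)],6.4,(345,175)),22)
print("rest",Q.round(1),Q.mean(0).round(1),[np.linalg.norm(Q[i]-Q[i-1]).round(1) for i in range(4)])
e=Q[3]+Q[2]-Q[0]-Q[1];print("rest x yaw",np.arctan2(e[1],e[0]))
# check in the scene camera: predicted box & rest corners
s=get_image("scene")
c=L.mean(0);t=(th+th2)/2;u=np.array([np.cos(t),np.sin(t),0]);v=np.array([-u[1],u[0],0])
P=[c+u*a+v*b for a,b in((60,62),(60,-62),(-60,-62),(-60,62))]+[c-78*u+[0,0,7.5]]
o=(430,170,470,250)
pp=w2px(s,P);qq=w2px(s,Q);print(pp.round(1)*1.25,qq.round(1)*1.25)
```

```text
lid [[629.9 282.8  46. ]
 [608.5 161.4  46. ]
 [490.  179.8  46. ]
 [514.1 302.9  46. ]] [560.6 231.7  46. ]
sides [np.float64(117.5), np.float64(123.3), np.float64(119.9), np.float64(125.4)]
yaw -0.16272135347135952 -0.1842880941248819
btn [[485.7 245.4  53.5]] pred [483.8 245.2  53.5]
rest [[ 632.4 -170.1   22. ]
 [ 675.1 -246.    22. ]
 [ 569.9 -302.5   22. ]
 [ 530.1 -227.9   22. ]] [ 601.9 -236.6   22. ] [np.float64(117.5), np.float64(87.1), np.float64(119.5), np.float64(84.5)]
rest x yaw -2.638372425096747
[[539.5   293.25 ]
 [481.125 273.625]
 [497.125 230.875]
 [552.25  248.625]
 [527.125 231.5  ]] [[325.375 260.125]
 [285.5   269.75 ]
 [277.875 227.   ]
 [314.625 219.25 ]]
```

```bash
cat >> h.py <<'E'
from scipy.spatial.transform import Rotation as Ro
def go(*targets):
    "targets: (x,y,z,yaw) world; prints dx dy dz (cm) and rotvec from the present pose"
    s=read_state(); R=Ro.from_euler("xyz",s["tool_rot"])
    print("t",round(s["clock"],2),"pos",s["eef_pos"].round(1),"rpy",s["tool_rot"].round(3),"F",s["force"].round(2),"w",round(s["width"],1))
    for x,y,z,w in targets:
        d=R.inv().apply(np.array([x,y,z])-s["eef_pos"])/10
        rv=(R.inv()*Ro.from_euler("xyz",[np.pi,0,w])).as_rotvec()
        print((x,y,z,w),"d",d.round(2),"a",rv.round(3))
BX=np.array([560.6,231.7]);BY=-0.174
def box(x,y):
    u=np.array([np.cos(BY),np.sin(BY)]); return BX+x*u+y*np.array([-u[1],u[0]])
E
python3 - <<'E'
from h import *
go((470,-330,230,0.65),(*box(-54,0),200,1.397),(*box(-54,0),110,1.397))
E
```

```text
t 0.25 pos [ 173.2 -626.2  230.9] rpy [-3.141 -0.     0.27 ] F [-0.44  0.59  0.55] w 85.5
(470, -330, 230, 0.65) d [ 36.5  -20.64   0.11] a [-0.001 -0.    -0.38 ]
(np.float64(507.41539164888485), np.float64(241.0486595048965), 200, 1.397) d [ 55.33 -74.68   3.15] a [-1.000e-03 -1.000e-03 -1.127e+00]
(np.float64(507.41539164888485), np.float64(241.0486595048965), 110, 1.397) d [ 55.33 -74.67  12.15] a [-1.000e-03 -1.000e-03 -1.127e+00]
```

>>> send_rows(
  series=[
    {"dx":18,"dy":-10,"az":-0.15,"hand":0.53},
    {"dx":36.5,"dy":-20.6,"az":-0.38,"hand":0.53},
    {"dx":36.5,"dy":-20.6,"az":-0.38,"hand":0.53},
    {"dx":36.5,"dy":-20.6,"az":-0.38,"hand":0.53},
    {"dx":36.5,"dy":-20.6,"az":-0.38,"hand":0.53},
    {"dx":36.5,"dy":-20.6,"az":-0.38,"hand":0.53},
    {"dx":36.5,"dy":-20.6,"az":-0.38,"hand":0.53},
    {"dx":36.5,"dy":-20.6,"az":-0.38,"hand":0.53},
    {"dx":36.5,"dy":-20.6,"az":-0.38,"hand":0.53},
    {"dx":36.5,"dy":-20.6,"az":-0.38,"hand":0.53},
  ],
)

```text
invalid input at $.series[0]: expected keys ax, ay, az, dx, dy, dz, hand
```

Run:
```python
from h import *
go((*box(-54,0),200,1.397),(*box(-54,0),110,1.397))
```

```text
t 0.25 pos [ 173.2 -626.2  230.9] rpy [-3.141 -0.     0.27 ] F [-0.44  0.59  0.55] w 85.5
(np.float64(507.41539164888485), np.float64(241.0486595048965), 200, 1.397) d [ 55.33 -74.68   3.15] a [-1.000e-03 -1.000e-03 -1.127e+00]
(np.float64(507.41539164888485), np.float64(241.0486595048965), 110, 1.397) d [ 55.33 -74.67  12.15] a [-1.000e-03 -1.000e-03 -1.127e+00]
```

All keys are required.

>>> send_rows(
  series=[
    {"ax":0,"ay":0,"az":-0.15,"dx":18,"dy":-10,"dz":0,"hand":0.53},
    {"ax":0,"ay":0,"az":-0.38,"dx":36.5,"dy":-20.6,"dz":0,"hand":0.53},
    {"ax":0,"ay":0,"az":-0.38,"dx":36.5,"dy":-20.6,"dz":0,"hand":0.53},
    {"ax":0,"ay":0,"az":-0.38,"dx":36.5,"dy":-20.6,"dz":0,"hand":0.53},
    {"ax":0,"ay":0,"az":-0.38,"dx":36.5,"dy":-20.6,"dz":0,"hand":0.53},
    {"ax":0,"ay":0,"az":-0.38,"dx":36.5,"dy":-20.6,"dz":0,"hand":0.53},
    {"ax":0,"ay":0,"az":-0.38,"dx":36.5,"dy":-20.6,"dz":0,"hand":0.53},
    {"ax":0,"ay":0,"az":-0.38,"dx":36.5,"dy":-20.6,"dz":0,"hand":0.53},
    {"ax":0,"ay":0,"az":-0.38,"dx":36.5,"dy":-20.6,"dz":0,"hand":0.53},
    {"ax":0,"ay":0,"az":-0.38,"dx":36.5,"dy":-20.6,"dz":0,"hand":0.53},
  ],
)

```text
clock: 1.25
eef_pos: [473.5, -326.6, 231.3]
tool_rot: [-3.141, -0.003, 0.657]
force: [-0.4, -0.1, -0.2]
width: 39.9
gripper_force: 0.0
```

Run:
```python
from h import *
go((*box(-54,0),200,1.397),(*box(-54,0),110,1.397))
```

```text
t 1.25 pos [ 473.5 -326.6  231.3] rpy [-3.141e+00 -3.000e-03  6.570e-01] F [-0.43 -0.09 -0.24] w 39.9
(np.float64(507.41539164888485), np.float64(241.0486595048965), 200, 1.397) d [ 37.35 -42.86   3.24] a [ 0.001 -0.003 -0.74 ]
(np.float64(507.41539164888485), np.float64(241.0486595048965), 110, 1.397) d [ 37.33 -42.86  12.24] a [ 0.001 -0.003 -0.74 ]
```

>>> send_rows(
  series=[
    {"ax":0,"ay":0,"az":-0.15,"dx":6,"dy":-7,"dz":0,"hand":0.53},
    {"ax":0,"ay":0,"az":-0.74,"dx":37.3,"dy":-42.9,"dz":3.2,"hand":0.53},
    {"ax":0,"ay":0,"az":-0.74,"dx":37.3,"dy":-42.9,"dz":3.2,"hand":0.53},
    {"ax":0,"ay":0,"az":-0.74,"dx":37.3,"dy":-42.9,"dz":3.2,"hand":0.53},
    {"ax":0,"ay":0,"az":-0.74,"dx":37.3,"dy":-42.9,"dz":3.2,"hand":0.53},
    {"ax":0,"ay":0,"az":-0.74,"dx":37.3,"dy":-42.9,"dz":3.2,"hand":0.53},
    {"ax":0,"ay":0,"az":-0.74,"dx":37.3,"dy":-42.9,"dz":3.2,"hand":0.53},
    {"ax":0,"ay":0,"az":-0.74,"dx":37.3,"dy":-42.9,"dz":3.2,"hand":0.53},
    {"ax":0,"ay":0,"az":-0.74,"dx":37.3,"dy":-42.9,"dz":3.2,"hand":0.53},
    {"ax":0,"ay":0,"az":-0.74,"dx":37.3,"dy":-42.9,"dz":3.2,"hand":0.53},
  ],
)

```text
clock: 2.25
eef_pos: [503.4, 167.4, 203.5]
tool_rot: [3.141, 0.001, 1.387]
force: [1.8, -0.8, -0.3]
width: 40.1
gripper_force: 0.0
```

Run:
```python
from h import *
go((*box(-54,0),200,1.397),(*box(-54,0),100,1.397))
```

```text
t 2.25 pos [503.4 167.4 203.5] rpy [3.141e+00 1.000e-03 1.387e+00] F [ 1.85 -0.79 -0.35] w 40.1
(np.float64(507.41539164888485), np.float64(241.0486595048965), 200, 1.397) d [ 7.31 -0.95  0.35] a [ 0.001  0.001 -0.01 ]
(np.float64(507.41539164888485), np.float64(241.0486595048965), 100, 1.397) d [ 7.32 -0.96 10.35] a [ 0.001  0.001 -0.01 ]
```

>>> send_rows(
  series=[
    {"ax":0,"ay":0,"az":-0.01,"dx":4,"dy":-0.5,"dz":0.3,"hand":0.53},
    {"ax":0,"ay":0,"az":-0.01,"dx":7.2,"dy":-0.9,"dz":2,"hand":0.53},
    {"ax":0,"ay":0,"az":-0.01,"dx":7.2,"dy":-0.9,"dz":6,"hand":0.53},
    {"ax":0,"ay":0,"az":-0.01,"dx":7.2,"dy":-0.9,"dz":10.3,"hand":0.53},
    {"ax":0,"ay":0,"az":-0.01,"dx":7.2,"dy":-0.9,"dz":10.3,"hand":0.53},
    {"ax":0,"ay":0,"az":-0.01,"dx":7.2,"dy":-0.9,"dz":10.3,"hand":0.53},
  ],
)

```text
clock: 2.85
eef_pos: [507.4, 238.6, 100.7]
tool_rot: [-3.141, 0.001, 1.398]
force: [-0.1, 0.8, 0.8]
width: 40.2
gripper_force: 0.0
```

Run:
```python
from h import *
go((*box(-54,0),100,1.397),(*box(-54,0),70,1.397))
im=get_image("scene"); save(im,"near.png",(360,140,500,245),5)
P=[[*box(-78,0),53.5],[*box(-78,17),53.5],[*box(-78,-17),53.5],[*box(-60,62),46],[*box(-60,-62),46]]
print(((w2px(im,P)-[360,140])*5).round())
```

```text
t 2.85 pos [507.4 238.6 100.7] rpy [-3.141e+00  1.000e-03  1.398e+00] F [-0.12  0.81  0.79] w 40.2
(np.float64(507.41539164888485), np.float64(241.0486595048965), 100, 1.397) d [ 0.24 -0.04  0.07] a [-0.001  0.001  0.001]
(np.float64(507.41539164888485), np.float64(241.0486595048965), 70, 1.397) d [ 0.25 -0.04  3.07] a [-0.001  0.001  0.001]
[[309. 226.]
 [339. 236.]
 [279. 216.]
 [409. 294.]
 [188. 224.]]
```

View pics/near.png

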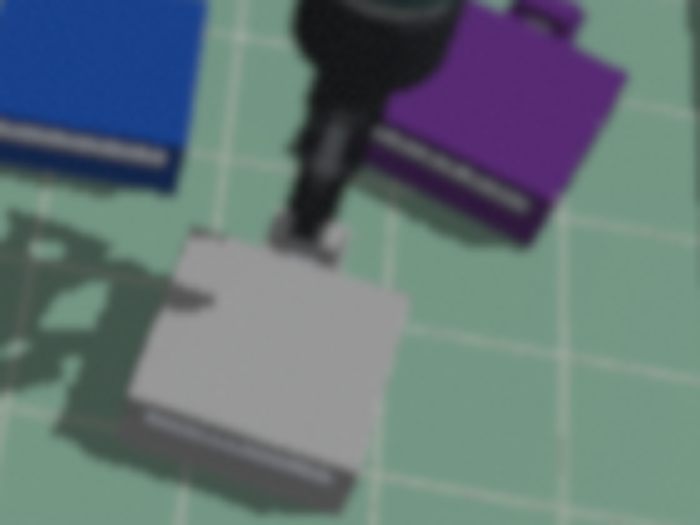

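The scene crop shows the rear fingertip at about (315,235) over the lid's front edge. The lid corners at (410,293) and (192,230) agree with the prediction. The next move is down to just above the button.

>>> send_rows(
  series=[
    {"ax":0,"ay":0,"az":0,"dx":0.1,"dy":0,"dz":2,"hand":0.53},
    {"ax":0,"ay":0,"az":0,"dx":0.1,"dy":0,"dz":3.5,"hand":0.53},
    {"ax":0,"ay":0,"az":0,"dx":0.1,"dy":0,"dz":4,"hand":0.53},
    {"ax":0,"ay":0,"az":0,"dx":0.1,"dy":0,"dz":4.0,"hand":0.53},
    {"ax":0,"ay":0,"az":0,"dx":0.1,"dy":0,"dz":4.0,"hand":0.53},
  ],
)

```text
clock: 3.4
eef_pos: [508.4, 241.1, 62.2]
tool_rot: [3.139, -0.002, 1.399]
force: [0.1, -0.5, -0.3]
width: 40.0
gripper_force: 0.0
```

>>> send_rows(
  series=[
    {"ax":0,"ay":0,"az":0,"dx":0,"dy":0,"dz":0.2,"hand":0.53},
    {"ax":0,"ay":0,"az":0,"dx":0,"dy":0,"dz":0.4,"hand":0.53},
    {"ax":0,"ay":0,"az":0,"dx":0,"dy":0,"dz":0.4,"hand":0.53},
  ],
)

```text
clock: 3.7
eef_pos: [507.3, 240.8, 56.7]
tool_rot: [3.142, -0.0, 1.4]
force: [-0.0, -0.6, 0.7]
width: 40.2
gripper_force: 0.0
```

>>> send_rows(
  series=[
    {"ax":0,"ay":0,"az":0,"dx":0,"dy":0,"dz":0.2,"hand":0.53},
    {"ax":0,"ay":0,"az":0,"dx":0,"dy":0,"dz":0.2,"hand":0.53},
  ],
)

```text
clock: 3.9
eef_pos: [507.1, 240.8, 54.3]
tool_rot: [-3.141, 0.0, 1.4]
force: [-0.2, -0.5, -0.0]
width: 40.0
gripper_force: 0.0
```

>>> send_rows(
  series=[
    {"ax":0,"ay":0,"az":0,"dx":0,"dy":0,"dz":0.2,"hand":0.53},
    {"ax":0,"ay":0,"az":0,"dx":0,"dy":0,"dz":0.2,"hand":0.53},
  ],
)

```text
clock: 4.1
eef_pos: [507.1, 240.7, 52.3]
tool_rot: [-3.141, 0.0, 1.4]
force: [-0.4, -0.1, 0.5]
width: 40.3
gripper_force: 0.0
```

>>> send_rows(
  series=[
    {"ax":0,"ay":0,"az":0,"dx":0,"dy":0,"dz":0.2,"hand":0.53},
    {"ax":0,"ay":0,"az":0,"dx":0,"dy":0,"dz":0.2,"hand":0.53},
  ],
)

```text
clock: 4.3
eef_pos: [507.3, 240.8, 50.6]
tool_rot: [-3.142, 0.0, 1.4]
force: [-0.3, -0.8, 2.7]
width: 39.9
gripper_force: 1.1
```

>>> send_rows(
  series=[
    {"ax":0,"ay":0,"az":0,"dx":0,"dy":0,"dz":0.2,"hand":0.53},
    {"ax":0,"ay":0,"az":0,"dx":0,"dy":0,"dz":0.2,"hand":0.53},
  ],
)

```text
clock: 4.5
eef_pos: [507.3, 240.8, 48.5]
tool_rot: [3.142, 0.0, 1.4]
force: [-0.4, -1.3, 2.5]
width: 40.0
gripper_force: 1.3
```

>>> send_rows(
  series=[
    {"ax":0,"ay":0,"az":0,"dx":0,"dy":0,"dz":0.1,"hand":0.53},
    {"ax":0,"ay":0,"az":0,"dx":0,"dy":0,"dz":0.1,"hand":0.53},
  ],
)

```text
clock: 4.7
eef_pos: [507.3, 240.8, 47.7]
tool_rot: [3.141, -0.0, 1.4]
force: [-1.0, -1.2, 3.2]
width: 40.1
gripper_force: 2.2
```

>>> send_rows(
  series=[
    {"ax":0,"ay":0,"az":0,"dx":0,"dy":0,"dz":0.1,"hand":0.53},
    {"ax":0,"ay":0,"az":0,"dx":0,"dy":0,"dz":0.1,"hand":0.53},
  ],
)

```text
clock: 4.9
eef_pos: [507.3, 240.8, 46.7]
tool_rot: [3.142, -0.0, 1.4]
force: [-1.1, -0.5, 5.5]
width: 40.0
gripper_force: 2.5
```

Run:
```python
from h import *
im=get_image("scene"); save(im,"press.png",(370,150,470,240),6)
go((*box(-54,0),45,1.397))
```

```text
t 4.95 pos [507.3 240.9  46.7] rpy [ 3.142 -0.     1.4  ] F [-0.14 -1.07  4.31] w 40.0
(np.float64(507.41539164888485), np.float64(241.0486595048965), 45, 1.397) d [0.02 0.01 0.17] a [ 0.    -0.     0.003]
```

View pics/press.png

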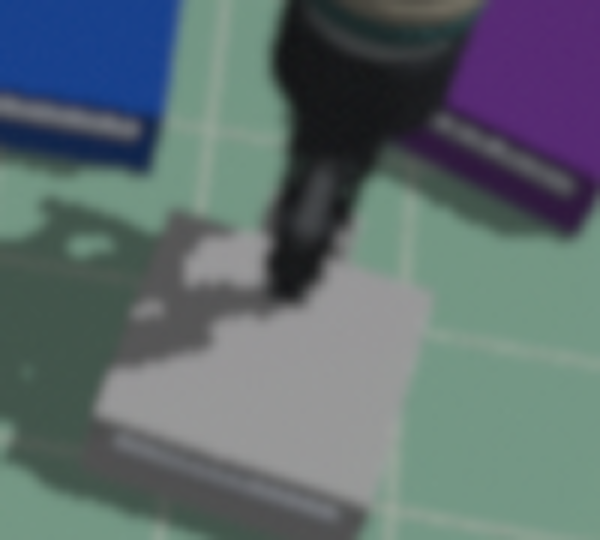

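Force near 5 N and about 5 mm of travel. The fingertip sits at about (290,295), over the lid and right at its top. I'll compute the arc for the rear finger to follow.

Run:
```python
import numpy as np
r=94
for th in np.arange(0.05,1.71,0.05):
    x=60-r*np.cos(th)+12*np.sin(th)-20; z=34+r*np.sin(th)+12*np.cos(th)-1.8
    print(round(th,2),"dy",round((x+54)/10,2),"dz",round(-(z-46.2)/10,2))
```

```text
0.05 dy 0.07 dz -0.27
0.1 dy 0.17 dz -0.73
0.15 dy 0.28 dz -1.19
0.2 dy 0.43 dz -1.64
0.25 dy 0.59 dz -2.09
0.3 dy 0.77 dz -2.52
0.35 dy 0.98 dz -2.95
0.4 dy 1.21 dz -3.37
0.45 dy 1.46 dz -3.77
0.5 dy 1.73 dz -4.16
0.55 dy 2.01 dz -4.54
0.6 dy 2.32 dz -4.9
0.65 dy 2.64 dz -5.24
0.7 dy 2.98 dz -5.57
0.75 dy 3.34 dz -5.89
0.8 dy 3.71 dz -6.18
0.85 dy 4.1 dz -6.45
0.9 dy 4.5 dz -6.71
0.95 dy 4.91 dz -6.94
1.0 dy 5.33 dz -7.16
1.05 dy 5.76 dz -7.35
1.1 dy 6.21 dz -7.52
1.15 dy 6.66 dz -7.67
1.2 dy 7.11 dz -7.8
1.25 dy 7.57 dz -7.9
1.3 dy 8.04 dz -7.98
1.35 dy 8.51 dz -8.03
1.4 dy 8.98 dz -8.07
1.45 dy 9.46 dz -8.08
1.5 dy 9.93 dz -8.06
1.55 dy 10.4 dz -8.02
1.6 dy 10.87 dz -7.96
1.65 dy 11.34 dz -7.88
1.7 dy 11.8 dz -7.77
```

>>> send_rows(
  series=[
    {"ax":0,"ay":0,"az":0,"dx":0,"dy":0,"dz":0.05,"hand":0.53},
    {"ax":0,"ay":0,"az":0,"dx":0,"dy":0,"dz":0.05,"hand":0.53},
  ],
)

```text
clock: 5.15
eef_pos: [507.3, 240.8, 46.2]
tool_rot: [3.142, 0.0, 1.4]
force: [-1.3, -0.3, 5.3]
width: 40.2
gripper_force: 2.7
```

>>> send_rows(
  series=[
    {"ax":0,"ay":0,"az":0,"dx":0,"dy":0.05,"dz":-0.25,"hand":0.53},
    {"ax":0,"ay":0,"az":0,"dx":0,"dy":0.1,"dz":-0.5,"hand":0.53},
    {"ax":0,"ay":0,"az":0,"dx":0,"dy":0.15,"dz":-0.75,"hand":0.53},
    {"ax":0,"ay":0,"az":0,"dx":0,"dy":0.2,"dz":-1.0,"hand":0.53},
    {"ax":0,"ay":0,"az":0,"dx":0,"dy":0.3,"dz":-1.2,"hand":0.53},
    {"ax":0,"ay":0,"az":0,"dx":0,"dy":0.45,"dz":-1.65,"hand":0.53},
    {"ax":0,"ay":0,"az":0,"dx":0,"dy":0.6,"dz":-2.1,"hand":0.53},
    {"ax":0,"ay":0,"az":0,"dx":0,"dy":0.6,"dz":-2.1,"hand":0.53},
  ],
)

```text
clock: 5.95
eef_pos: [514.1, 239.8, 67.9]
tool_rot: [3.14, -0.001, 1.399]
force: [-0.5, 0.8, 0.2]
width: 40.2
gripper_force: 0.2
```

Run:
```python
from h import *
im=get_image("scene"); save(im,"rise.png",(370,150,470,240),6)
go((*box(-54+6,0),67,1.397))
```

```text
t 6.0 pos [513.8 239.9  67.6] rpy [ 3.140e+00 -1.000e-03  1.399e+00] F [ 0.7  -0.25 -0.31] w 40.2
(np.float64(513.3247925767865), np.float64(240.009919559908), 67, 1.397) d [ 0.01 -0.05  0.06] a [ 0.001 -0.001  0.002]
```

View pics/rise.png

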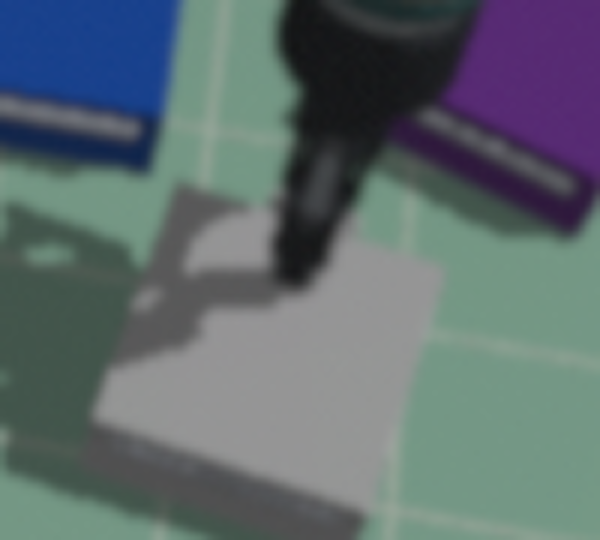

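The lid has risen with the finger: its front corners moved from (180,212) and (432,292) to (185,188) and (440,265). I'll follow the arc further.

>>> send_rows(
  series=[
    {"ax":0,"ay":0,"az":0,"dx":0,"dy":0.2,"dz":-0.45,"hand":0.53},
    {"ax":0,"ay":0,"az":0,"dx":0,"dy":0.4,"dz":-0.85,"hand":0.53},
    {"ax":0,"ay":0,"az":0,"dx":0,"dy":0.6,"dz":-1.25,"hand":0.53},
    {"ax":0,"ay":0,"az":0,"dx":0,"dy":0.85,"dz":-1.65,"hand":0.53},
    {"ax":0,"ay":0,"az":0,"dx":0,"dy":1.15,"dz":-2.05,"hand":0.53},
    {"ax":0,"ay":0,"az":0,"dx":0,"dy":1.4,"dz":-2.45,"hand":0.53},
    {"ax":0,"ay":0,"az":0,"dx":0,"dy":1.7,"dz":-2.8,"hand":0.53},
    {"ax":0,"ay":0,"az":0,"dx":0,"dy":2.05,"dz":-3.15,"hand":0.53},
    {"ax":0,"ay":0,"az":0,"dx":0,"dy":2.4,"dz":-3.5,"hand":0.53},
    {"ax":0,"ay":0,"az":0,"dx":0,"dy":2.75,"dz":-3.8,"hand":0.53},
  ],
)

```text
clock: 7.0
eef_pos: [540.6, 235.0, 105.4]
tool_rot: [3.141, -0.0, 1.4]
force: [-0.2, 1.1, -0.1]
width: 40.1
gripper_force: 0.1
```

>>> send_rows(
  series=[
    {"ax":0,"ay":0,"az":0,"dx":0,"dy":0.35,"dz":-0.3,"hand":0.53},
    {"ax":0,"ay":0,"az":0,"dx":0,"dy":0.75,"dz":-0.55,"hand":0.53},
    {"ax":0,"ay":0,"az":0,"dx":0,"dy":1.15,"dz":-0.8,"hand":0.53},
    {"ax":0,"ay":0,"az":0,"dx":0,"dy":1.55,"dz":-1.05,"hand":0.53},
    {"ax":0,"ay":0,"az":0,"dx":0,"dy":2.0,"dz":-1.25,"hand":0.53},
    {"ax":0,"ay":0,"az":0,"dx":0,"dy":2.4,"dz":-1.45,"hand":0.53},
    {"ax":0,"ay":0,"az":0,"dx":0,"dy":2.85,"dz":-1.65,"hand":0.53},
    {"ax":0,"ay":0,"az":0,"dx":0,"dy":3.3,"dz":-1.8,"hand":0.53},
    {"ax":0,"ay":0,"az":0,"dx":0,"dy":3.75,"dz":-1.9,"hand":0.53},
    {"ax":0,"ay":0,"az":0,"dx":0,"dy":4.25,"dz":-2.0,"hand":0.53},
  ],
)

```text
clock: 8.0
eef_pos: [582.5, 227.8, 125.2]
tool_rot: [-3.142, 0.0, 1.4]
force: [-0.4, -0.4, 0.8]
width: 40.1
gripper_force: 0.1
```

Run:
```python
from h import *
im=get_image("scene"); save(im,"rise2.png",(370,130,490,240),5)
go((*box(-54+75.7,0),125,1.397))
```

```text
t 8.05 pos [583.7 227.6 125.4] rpy [ 3.14  -0.     1.399] F [ 1.03  0.37 -0.24] w 40.4
(np.float64(581.9723333559111), np.float64(227.9432238656249), 125, 1.397) d [ 0.01 -0.18  0.04] a [ 0.001 -0.     0.002]
```

View pics/rise2.png

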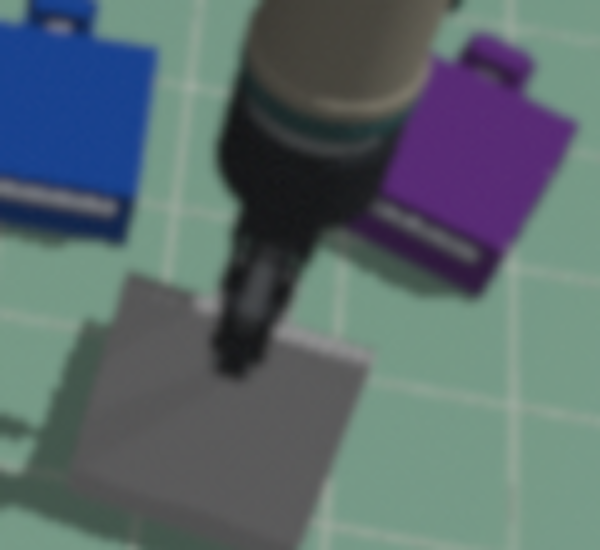

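The lid stands at about 1.25 rad, leaning on the finger, whose tip is at (235,370). I'll continue to the stop and then lift out.

>>> send_rows(
  series=[
    {"ax":0,"ay":0,"az":0,"dx":0,"dy":0.45,"dz":-0.1,"hand":0.53},
    {"ax":0,"ay":0,"az":0,"dx":0,"dy":0.9,"dz":-0.15,"hand":0.53},
    {"ax":0,"ay":0,"az":0,"dx":0,"dy":1.3,"dz":-0.2,"hand":0.53},
    {"ax":0,"ay":0,"az":0,"dx":0,"dy":1.7,"dz":-0.2,"hand":0.53},
    {"ax":0,"ay":0,"az":0,"dx":0,"dy":2.1,"dz":-0.2,"hand":0.53},
    {"ax":0,"ay":0,"az":0,"dx":0,"dy":2.5,"dz":-0.2,"hand":0.53},
    {"ax":0,"ay":0,"az":0,"dx":0,"dy":2.9,"dz":-0.2,"hand":0.53},
    {"ax":0,"ay":0,"az":0,"dx":0,"dy":3.4,"dz":-0.2,"hand":0.53},
    {"ax":0,"ay":0,"az":0,"dx":0,"dy":3.9,"dz":-0.2,"hand":0.53},
    {"ax":0,"ay":0,"az":0,"dx":0,"dy":4.4,"dz":-0.2,"hand":0.53},
  ],
)

```text
clock: 9.05
eef_pos: [626.0, 220.3, 127.1]
tool_rot: [3.142, -0.0, 1.4]
force: [0.9, -0.1, 0.1]
width: 40.0
gripper_force: 0.1
```

>>> send_rows(
  series=[
    {"ax":0,"ay":0,"az":0,"dx":0,"dy":0.5,"dz":0,"hand":0.53},
    {"ax":0,"ay":0,"az":0,"dx":0,"dy":0.8,"dz":0,"hand":0.53},
    {"ax":0,"ay":0,"az":0,"dx":0,"dy":0.8,"dz":-2,"hand":0.53},
    {"ax":0,"ay":0,"az":0,"dx":0,"dy":0.8,"dz":-4,"hand":0.53},
    {"ax":0,"ay":0,"az":0,"dx":0,"dy":0.8,"dz":-7,"hand":0.53},
    {"ax":0,"ay":0,"az":0,"dx":0,"dy":0.8,"dz":-10,"hand":0.53},
    {"ax":0,"ay":0,"az":0,"dx":0,"dy":0.8,"dz":-10,"hand":0.53},
  ],
)

```text
clock: 9.75
eef_pos: [636.0, 220.5, 232.1]
tool_rot: [3.134, -0.005, 1.4]
force: [0.1, 1.2, 0.1]
width: 40.3
gripper_force: 0.0
```

Run:
```python
from h import *
go((*box(-200,0),240,-0.174),(*box(-100,0),240,-0.174),(*box(0,0),240,-0.174))
```

```text
t 9.75 pos [636.  220.5 232.1] rpy [ 3.134 -0.005  1.4  ] F [0.13 1.24 0.12] w 40.3
(np.float64(363.6199690699439), np.float64(266.3246648329501), 240, -0.174) d [ -0.11 -27.62  -1.  ] a [ 0.002 -0.01   1.574]
(np.float64(462.109984534972), np.float64(249.01233241647503), 240, -0.174) d [ -0.14 -17.62  -0.92] a [ 0.002 -0.01   1.574]
(np.float64(560.6), np.float64(231.7), 240, -0.174) d [-0.17 -7.62 -0.85] a [ 0.002 -0.01   1.574]
```

Run:
```python
from h import *
go((440,400,240,0.3))
```

```text
t 9.75 pos [636.  220.5 232.1] rpy [ 3.134 -0.005  1.4  ] F [0.13 1.24 0.12] w 40.3
(440, 400, 240, 0.3) d [ 14.36 -22.37  -0.89] a [ 0.004 -0.008  1.1  ]
```

>>> send_rows(
  series=[
    {"ax":0,"ay":0,"az":0.15,"dx":2.5,"dy":-4,"dz":-0.5,"hand":0},
    {"ax":0,"ay":0,"az":1.1,"dx":14.4,"dy":-22.4,"dz":-0.9,"hand":0},
    {"ax":0,"ay":0,"az":1.1,"dx":14.4,"dy":-22.4,"dz":-0.9,"hand":0},
    {"ax":0,"ay":0,"az":1.1,"dx":14.4,"dy":-22.4,"dz":-0.9,"hand":0},
    {"ax":0,"ay":0,"az":1.1,"dx":14.4,"dy":-22.4,"dz":-0.9,"hand":0},
    {"ax":0,"ay":0,"az":1.1,"dx":14.4,"dy":-22.4,"dz":-0.9,"hand":0},
    {"ax":0,"ay":0,"az":1.1,"dx":14.4,"dy":-22.4,"dz":-0.9,"hand":0},
    {"ax":0,"ay":0,"az":1.1,"dx":14.4,"dy":-22.4,"dz":-0.9,"hand":0},
  ],
)

```text
clock: 10.55
eef_pos: [435.8, 400.0, 235.7]
tool_rot: [3.141, 0.001, 0.298]
force: [0.2, -0.2, -0.3]
width: 85.5
gripper_force: 0.0
```

Run:
```python
from h import *
im=get_image("top"); save(im,"soap.png",(180,170,280,245),7)
go()
```

```text
t 10.6 pos [436.3 399.5 235.7] rpy [3.141e+00 1.000e-03 2.970e-01] F [-0.61 -0.86 -0.39] w 85.5
```

View pics/soap.png

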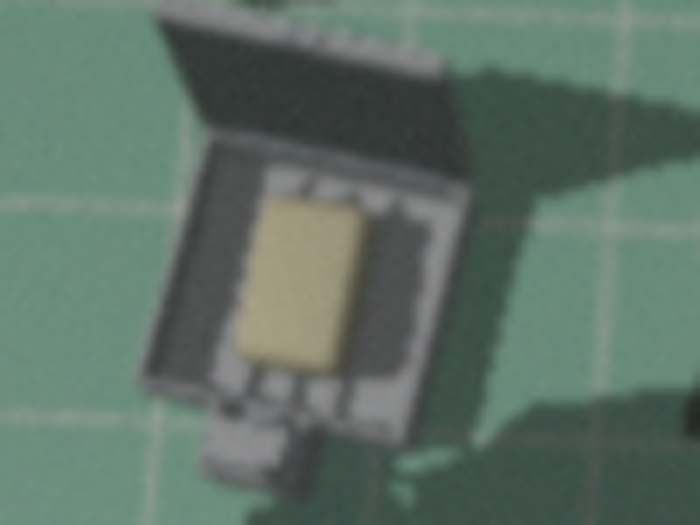

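The lid is open and the soap is visible, with top-face corners at about (264,197), (360,203), (336,370) and (238,358).

Run:
```python
from h import *
im=get_image("top")
f=lambda P,s,o:(np.array(P,float)+.5)/s-.5+np.array(o)
S=px2w(im,f([(264,197),(360,203),(336,370),(238,358)],7,(180,170)),38)
c=S.mean(0);e=S[0]+S[1]-S[2]-S[3];th=np.arctan2(e[1],e[0])
print(c.round(1),[np.linalg.norm(S[i]-S[i-1]).round(1) for i in range(4)],"yaw",th)
d=c[:2]-BX;print("in box",d@[np.cos(BY),np.sin(BY)],d@[-np.sin(BY),np.cos(BY)])
go((c[0],c[1],150,th),(c[0],c[1],20,th))
```

```text
[561.6 233.7  38. ] [np.float64(74.2), np.float64(43.5), np.float64(76.8), np.float64(44.3)] yaw -0.06037465599861215
in box 0.5937760407612341 2.127628859167973
t 10.65 pos [436.7 399.2 235.7] rpy [3.141 0.    0.301] F [ 0.35 -0.1  -0.29] w 85.4
(np.float64(561.5531522950614), np.float64(233.69270551044696), 150, np.float64(-0.06037465599861215)) d [ 7.03 19.5   8.58] a [0.001 0.    0.361]
(np.float64(561.5531522950614), np.float64(233.69270551044696), 20, np.float64(-0.06037465599861215)) d [ 7.04 19.49 21.58] a [0.001 0.    0.361]
```

>>> send_rows(
  series=[
    {"ax":0,"ay":0,"az":0.15,"dx":1.7,"dy":4.7,"dz":0,"hand":0.224},
    {"ax":0,"ay":0,"az":0.3,"dx":3.4,"dy":9.4,"dz":0,"hand":0.224},
    {"ax":0,"ay":0,"az":0.36,"dx":5.1,"dy":14.1,"dz":1,"hand":0.224},
    {"ax":0,"ay":0,"az":0.36,"dx":7.0,"dy":19.6,"dz":3,"hand":0.224},
    {"ax":0,"ay":0,"az":0.36,"dx":7.0,"dy":19.6,"dz":6,"hand":0.224},
    {"ax":0,"ay":0,"az":0.36,"dx":7.0,"dy":19.6,"dz":10,"hand":0.224},
    {"ax":0,"ay":0,"az":0.36,"dx":7.0,"dy":19.6,"dz":14,"hand":0.224},
    {"ax":0,"ay":0,"az":0.36,"dx":7.0,"dy":19.6,"dz":14,"hand":0.224},
    {"ax":0,"ay":0,"az":0.36,"dx":7.0,"dy":19.6,"dz":14,"hand":0.224},
  ],
)

```text
clock: 11.55
eef_pos: [561.9, 232.3, 96.1]
tool_rot: [3.141, 0.001, -0.06]
force: [0.9, -0.1, 0.1]
width: 66.4
gripper_force: 0.0
```

Run:
```python
from h import *
go((561.5,232,40,-0.06),(561.5,232,10,-0.06))
```

```text
t 11.55 pos [561.9 232.3  96.1] rpy [ 3.141e+00  1.000e-03 -6.000e-02] F [ 0.93 -0.15  0.15] w 66.4
(561.5, 232, 40, -0.06) d [-0.03  0.02  5.61] a [0.    0.001 0.   ]
(561.5, 232, 10, -0.06) d [-0.03  0.02  8.61] a [0.    0.001 0.   ]
```

>>> send_rows(
  series=[
    {"ax":0,"ay":0,"az":0,"dx":0,"dy":0,"dz":2,"hand":0.224},
    {"ax":0,"ay":0,"az":0,"dx":0,"dy":0,"dz":4,"hand":0.224},
    {"ax":0,"ay":0,"az":0,"dx":0,"dy":0,"dz":5.5,"hand":0.224},
    {"ax":0,"ay":0,"az":0,"dx":0,"dy":0,"dz":5.5,"hand":0.224},
  ],
)

```text
clock: 11.95
eef_pos: [561.8, 232.6, 41.1]
tool_rot: [3.141, 0.001, -0.06]
force: [-1.1, -0.3, -0.3]
width: 65.9
gripper_force: 0.0
```

>>> send_rows(
  series=[
    {"ax":0,"ay":0,"az":0,"dx":0,"dy":0,"dz":0.7,"hand":0.224},
    {"ax":0,"ay":0,"az":0,"dx":0,"dy":0,"dz":1.4,"hand":0.224},
    {"ax":0,"ay":0,"az":0,"dx":0,"dy":0,"dz":2.1,"hand":0.224},
    {"ax":0,"ay":0,"az":0,"dx":0,"dy":0,"dz":2.8,"hand":0.224},
    {"ax":0,"ay":0,"az":0,"dx":0,"dy":0,"dz":3.0,"hand":0.224},
    {"ax":0,"ay":0,"az":0,"dx":0,"dy":0,"dz":3.0,"hand":0.224},
  ],
)

```text
clock: 12.55
eef_pos: [561.7, 232.4, 10.6]
tool_rot: [3.141, 0.001, -0.06]
force: [0.7, -0.2, 1.1]
width: 66.5
gripper_force: 0.0
```

>>> send_rows(
  series=[
    {"ax":0,"ay":0,"az":0,"dx":0,"dy":0,"dz":0,"hand":0.4},
    {"ax":0,"ay":0,"az":0,"dx":0,"dy":0,"dz":0,"hand":0.6},
    {"ax":0,"ay":0,"az":0,"dx":0,"dy":0,"dz":0,"hand":0.6},
    {"ax":0,"ay":0,"az":0,"dx":0,"dy":0,"dz":0,"hand":0.6},
    {"ax":0,"ay":0,"az":0,"dx":0,"dy":0,"dz":0,"hand":0.6},
  ],
)

```text
clock: 13.05
eef_pos: [562.5, 232.7, 11.7]
tool_rot: [-3.141, -0.001, -0.06]
force: [-0.5, 0.0, 4.2]
width: 49.3
gripper_force: 61.7
```

>>> send_rows(
  series=[
    {"ax":0,"ay":0,"az":0,"dx":0,"dy":0,"dz":-0.3,"hand":0.6},
    {"ax":0,"ay":0,"az":0,"dx":0,"dy":0,"dz":-0.8,"hand":0.6},
    {"ax":0,"ay":0,"az":0,"dx":0,"dy":0,"dz":-1.5,"hand":0.6},
    {"ax":0,"ay":0,"az":0,"dx":0,"dy":0,"dz":-2.5,"hand":0.6},
    {"ax":0,"ay":0,"az":0,"dx":0,"dy":0,"dz":-4,"hand":0.6},
    {"ax":0,"ay":0,"az":0,"dx":0,"dy":0,"dz":-6,"hand":0.6},
    {"ax":0,"ay":0,"az":0,"dx":0,"dy":0,"dz":-8,"hand":0.6},
    {"ax":0,"ay":0,"az":0,"dx":0,"dy":0,"dz":-10,"hand":0.6},
    {"ax":0,"ay":0,"az":0,"dx":0,"dy":0,"dz":-12,"hand":0.6},
    {"ax":0,"ay":0,"az":0,"dx":0,"dy":0,"dz":-14,"hand":0.6},
  ],
)

```text
clock: 14.05
eef_pos: [562.0, 232.5, 153.3]
tool_rot: [-3.141, -0.001, -0.06]
force: [0.6, -0.2, -0.4]
width: 49.4
gripper_force: 61.2
```

Run:
```python
from h import *
go((602,-236.5,150,0.503))
```

```text
t 14.05 pos [562.  232.5 153.3] rpy [-3.141e+00 -1.000e-03 -6.000e-02] F [ 0.65 -0.24 -0.41] w 49.4
(602, -236.5, 150, 0.503) d [ 6.81 46.57  0.31] a [-0.    -0.001 -0.563]
```

>>> send_rows(
  series=[
    {"ax":0,"ay":0,"az":-0.05,"dx":0.3,"dy":2,"dz":0,"hand":0.6},
    {"ax":0,"ay":0,"az":-0.12,"dx":0.9,"dy":6,"dz":0,"hand":0.6},
    {"ax":0,"ay":0,"az":-0.2,"dx":1.5,"dy":10.5,"dz":0,"hand":0.6},
    {"ax":0,"ay":0,"az":-0.27,"dx":2.2,"dy":15,"dz":0,"hand":0.6},
    {"ax":0,"ay":0,"az":-0.34,"dx":2.9,"dy":19.5,"dz":0,"hand":0.6},
    {"ax":0,"ay":0,"az":-0.41,"dx":3.6,"dy":24,"dz":0,"hand":0.6},
    {"ax":0,"ay":0,"az":-0.48,"dx":4.3,"dy":28.5,"dz":0,"hand":0.6},
    {"ax":0,"ay":0,"az":-0.563,"dx":5.0,"dy":33,"dz":0,"hand":0.6},
    {"ax":0,"ay":0,"az":-0.563,"dx":5.7,"dy":37.5,"dz":0,"hand":0.6},
    {"ax":0,"ay":0,"az":-0.563,"dx":6.2,"dy":42,"dz":0,"hand":0.6},
  ],
)

```text
clock: 15.05
eef_pos: [598.7, -192.8, 152.6]
tool_rot: [3.14, -0.001, 0.503]
force: [1.6, 0.6, -0.3]
width: 49.2
gripper_force: 61.3
```

Run:
```python
from h import *
go((602,-236.5,150,0.503),(602,-236.5,60,0.503))
```

```text
t 15.05 pos [ 598.7 -192.8  152.6] rpy [ 3.14e+00 -1.00e-03  5.03e-01] F [ 1.56  0.64 -0.25] w 49.2
(602, -236.5, 150, 0.503) d [-1.82  3.99  0.26] a [ 0.001 -0.001 -0.   ]
(602, -236.5, 60, 0.503) d [-1.83  3.98  9.26] a [ 0.001 -0.001 -0.   ]
```

>>> send_rows(
  series=[
    {"ax":0,"ay":0,"az":0,"dx":-1.0,"dy":2.2,"dz":0.3,"hand":0.6},
    {"ax":0,"ay":0,"az":0,"dx":-1.8,"dy":4.0,"dz":1,"hand":0.6},
    {"ax":0,"ay":0,"az":0,"dx":-1.8,"dy":4.0,"dz":3,"hand":0.6},
    {"ax":0,"ay":0,"az":0,"dx":-1.8,"dy":4.0,"dz":6,"hand":0.6},
    {"ax":0,"ay":0,"az":0,"dx":-1.8,"dy":4.0,"dz":9,"hand":0.6},
    {"ax":0,"ay":0,"az":0,"dx":-1.8,"dy":4.0,"dz":9.2,"hand":0.6},
    {"ax":0,"ay":0,"az":0,"dx":-1.8,"dy":4.0,"dz":9.2,"hand":0.6},
  ],
)

```text
clock: 15.75
eef_pos: [602.0, -233.3, 59.1]
tool_rot: [-3.14, 0.001, 0.504]
force: [-0.5, -0.3, -0.6]
width: 49.0
gripper_force: 61.5
```

Run:
```python
from h import *
go((602,-236.5,40,0.503))
im=get_image("scene"); save(im,"place.png",(200,150,300,240),6)
u=np.array([np.cos(.503),np.sin(.503)]);v=np.array([-u[1],u[0]])
P=[[*(np.array([602,-236.5])+a*u*60+b*v*43),22] for a,b in((1,1),(1,-1),(-1,-1),(-1,1))]
print(((w2px(im,P)-[200,150])*6).round())
```

```text
t 15.75 pos [ 602.  -233.3   59.1] rpy [-3.14e+00  1.00e-03  5.04e-01] F [-0.53 -0.34 -0.64] w 49.0
(602, -236.5, 40, 0.503) d [-0.15  0.28  1.91] a [-0.001  0.001  0.001]
[[361. 351.]
 [172. 395.]
 [132. 190.]
 [311. 150.]]
```

View pics/place.png

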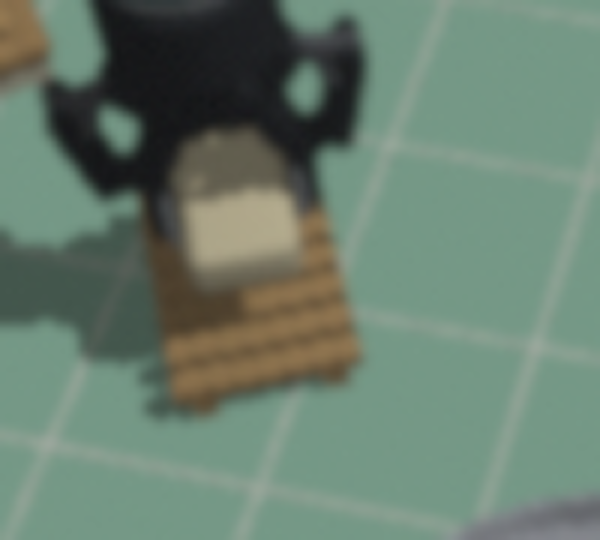

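The rest's near corners at (361,355) and (178,400) match the prediction, and the soap is held level above it. Next is a gentle descent.

>>> send_rows(
  series=[
    {"ax":0,"ay":0,"az":0,"dx":-0.1,"dy":0.2,"dz":1,"hand":0.6},
    {"ax":0,"ay":0,"az":0,"dx":-0.1,"dy":0.2,"dz":2,"hand":0.6},
    {"ax":0,"ay":0,"az":0,"dx":-0.1,"dy":0.2,"dz":2.6,"hand":0.6},
    {"ax":0,"ay":0,"az":0,"dx":-0.1,"dy":0.2,"dz":3.0,"hand":0.6},
    {"ax":0,"ay":0,"az":0,"dx":-0.1,"dy":0.2,"dz":3.0,"hand":0.6},
  ],
)

```text
clock: 16.3
eef_pos: [601.6, -236.2, 28.3]
tool_rot: [-3.141, 0.001, 0.503]
force: [0.4, 0.1, -1.5]
width: 49.0
gripper_force: 61.6
```

>>> send_rows(
  series=[
    {"ax":0,"ay":0,"az":0,"dx":0,"dy":0,"dz":0.15,"hand":0.6},
    {"ax":0,"ay":0,"az":0,"dx":0,"dy":0,"dz":0.3,"hand":0.6},
    {"ax":0,"ay":0,"az":0,"dx":0,"dy":0,"dz":0.3,"hand":0.6},
  ],
)

```text
clock: 16.6
eef_pos: [602.1, -236.4, 26.1]
tool_rot: [-3.142, -0.0, 0.503]
force: [0.4, 1.4, -1.8]
width: 49.4
gripper_force: 61.6
```

>>> send_rows(
  series=[
    {"ax":0,"ay":0,"az":0,"dx":0,"dy":0,"dz":0.1,"hand":0.6},
    {"ax":0,"ay":0,"az":0,"dx":0,"dy":0,"dz":0.1,"hand":0.6},
  ],
)

```text
clock: 16.8
eef_pos: [602.1, -236.5, 25.1]
tool_rot: [3.142, -0.0, 0.503]
force: [-0.1, -0.2, -1.5]
width: 49.3
gripper_force: 61.6
```

>>> send_rows(
  series=[
    {"ax":0,"ay":0,"az":0,"dx":0,"dy":0,"dz":0.1,"hand":0.6},
    {"ax":0,"ay":0,"az":0,"dx":0,"dy":0,"dz":0.1,"hand":0.6},
  ],
)

```text
clock: 17.0
eef_pos: [602.1, -236.4, 24.0]
tool_rot: [-3.141, 0.0, 0.503]
force: [1.0, -0.2, -1.2]
width: 49.0
gripper_force: 61.6
```

>>> send_rows(
  series=[
    {"ax":0,"ay":0,"az":0,"dx":0,"dy":0,"dz":0.07,"hand":0.6},
    {"ax":0,"ay":0,"az":0,"dx":0,"dy":0,"dz":0.07,"hand":0.6},
  ],
)

```text
clock: 17.2
eef_pos: [602.2, -236.4, 23.7]
tool_rot: [3.141, -0.0, 0.503]
force: [-0.3, -0.7, 2.1]
width: 48.8
gripper_force: 61.9
```

>>> send_rows(
  series=[
    {"ax":0,"ay":0,"az":0,"dx":0,"dy":0,"dz":0.05,"hand":0.6},
    {"ax":0,"ay":0,"az":0,"dx":0,"dy":0,"dz":0.05,"hand":0.6},
  ],
)

```text
clock: 17.4
eef_pos: [602.2, -236.5, 23.7]
tool_rot: [3.141, -0.0, 0.503]
force: [-1.1, -0.1, 5.5]
width: 49.4
gripper_force: 62.4
```

Touchdown at TCP height 23.7, as predicted. I'll release slowly, then lift.

>>> send_rows(
  series=[
    {"ax":0,"ay":0,"az":0,"dx":0,"dy":0,"dz":-0.05,"hand":0.42},
    {"ax":0,"ay":0,"az":0,"dx":0,"dy":0,"dz":-0.05,"hand":0.38},
    {"ax":0,"ay":0,"az":0,"dx":0,"dy":0,"dz":-0.05,"hand":0.3},
    {"ax":0,"ay":0,"az":0,"dx":0,"dy":0,"dz":-0.05,"hand":0.2},
    {"ax":0,"ay":0,"az":0,"dx":0,"dy":0,"dz":-0.05,"hand":0.1},
    {"ax":0,"ay":0,"az":0,"dx":0,"dy":0,"dz":-0.05,"hand":0.1},
  ],
)

```text
clock: 18.0
eef_pos: [602.2, -236.4, 23.3]
tool_rot: [-3.142, 0.0, 0.503]
force: [0.0, 0.4, -0.2]
width: 76.8
gripper_force: 0.0
```

>>> send_rows(
  series=[
    {"ax":0,"ay":0,"az":0,"dx":0,"dy":0,"dz":-1,"hand":0.1},
    {"ax":0,"ay":0,"az":0,"dx":0,"dy":0,"dz":-3,"hand":0.1},
    {"ax":0,"ay":0,"az":0,"dx":0,"dy":0,"dz":-6,"hand":0.1},
    {"ax":0,"ay":0,"az":0,"dx":0,"dy":0,"dz":-10,"hand":0.1},
    {"ax":0,"ay":0,"az":0,"dx":0,"dy":0,"dz":-15,"hand":0.1},
    {"ax":0,"ay":0,"az":0,"dx":-5,"dy":0,"dz":-18,"hand":0.1},
    {"ax":0,"ay":0,"az":0,"dx":-10,"dy":0,"dz":-18,"hand":0.1},
    {"ax":0,"ay":0,"az":0,"dx":-15,"dy":0,"dz":-18,"hand":0.1},
    {"ax":0,"ay":0,"az":0,"dx":-17,"dy":0,"dz":-18,"hand":0.1},
    {"ax":0,"ay":0,"az":0,"dx":-17,"dy":0,"dz":-18,"hand":0.1},
  ],
)

```text
clock: 19.0
eef_pos: [448.3, -321.9, 204.4]
tool_rot: [3.141, 0.003, 0.495]
force: [0.8, -1.0, -0.4]
width: 76.7
gripper_force: 0.0
```

Run:
```python
from h import *
go()
im=get_image("scene"); save(im,"end.png",(200,130,460,300),3)
u=np.array([np.cos(.503),np.sin(.503)]);v=np.array([-u[1],u[0]])
for hx,hy,z in((60,43,22),(39,25,50)):
    P=[[*(np.array([602,-236.5])+a*u*hx+b*v*hy),z] for a,b in((1,1),(1,-1),(-1,-1),(-1,1))]
    print(((w2px(im,P)-[200,130])*3).round().tolist())
```

```text
t 19.0 pos [ 448.3 -321.9  204.4] rpy [3.141e+00 3.000e-03 4.950e-01] F [ 0.82 -1.02 -0.35] w 76.7
[[181.0, 236.0], [86.0, 258.0], [66.0, 155.0], [156.0, 135.0]]
[[153.0, 204.0], [97.0, 216.0], [83.0, 149.0], [137.0, 137.0]]
```

View pics/end.png

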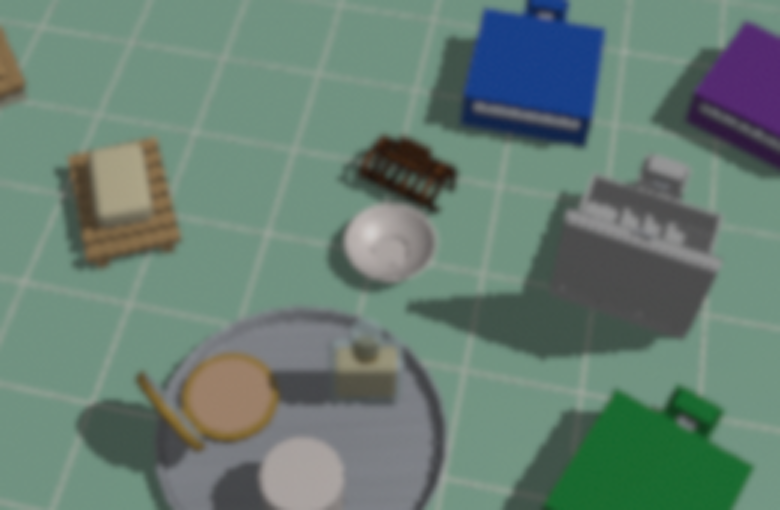

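The soap lies flat and central on the rest, with its top corners near the predicted ones, around (95,218) and (150,212). The lid stands open, the other things look unmoved and the hand is clear, so I'm handing in.

```bash
python3 -c "
from cell import finish_job; print(finish_job())"
```

```text
the job is handed in; nothing more can be done
None
```

The job is handed in, with no verdict returned: the lid was steadied all the way up and stands open, the soap lies flat and lengthwise on the middle of the bamboo rest, and nothing else was touched.

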